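# Turn the leaf of the large seed planner

## Robot

A 6-joint arm with a two-finger parallel gripper is mounted at the origin on the work surface. World frame = base frame: x ahead of the robot, y to its left, z up, the work surface at z = 0. Lengths are in m, angles in degrees, forces in N, time in s.
With the tool pointing down it reaches from about 0.4 to 0.825 m from the base axis. Payload 7 kg.
Tool frame: the origin (TCP) lies at the very end of the fingers, on their centre line; the grasp point (between the pads) lies 19 mm behind it; z points along the fingers, y is the line along which they close (so a half turn about z gives the same grasp; the last joint's range is limited). The gripper opens to 88 mm and grips with 3 to 60 N. Pads are 19 mm wide; open, the fingers measure 130 mm over their backs; the gripper's body (78 mm by 193 mm) begins 47 mm behind the grasp point.
Start: joints at [-50.873, 20.546, 0.682, 0, -70.136, -16.507], TCP at [0.26, -0.623, 0.227] pointing down, gripper open.
Joint ranges: [-176.03, 176.03], [-82.01, 121.73], [-58.28, 71.71], [-173.87, 95.51], [-174.79, -0.11], [-173.66, 173.66]. Speed limits (degrees/s): [136.94, 136.94, 172.46, 180, 180, 180].

## Interface

Orientations are given as [roll, pitch, yaw] about the fixed x, y, z axes, in that order (R = Rz(yaw) Ry(pitch) Rx(roll)).
In Python, from plant import ctrl, viewer gives the robot as it stands.
- The arm moves only by the tool servo_tool, never from a script. Its argument "rows" is a list of rows, each a list of 6 numbers: the shift along the world's x, y, z in mm, then the turn, a rotation vector about the world's x, y, z in degrees. A call has 1 to 5 rows; each row shifts and turns the commanded pose from where the row before left it; what a row does not reach is not made up. A row lasts 1/12 s, in which the tool goes at most 41.7 mm and 7.16 degrees, less where a joint would pass 70% of its speed; a pose out of reach is approached as far as the arm can. A call is refused whole if a number of a shift passes 41.7 or a number of a turn 7.16, either way. A call with a gripper value outside its range is refused whole. "fingers" is the finger opening in mm, from 0 to 87.6, set as the call begins (left out, the last holds). The fingers move at their own pace and stop on an object; the grip force is fixed at half the most. Time passes only in rows, so rows that do not move let the fingers close. It gives the time, the measured TCP pose, the force and the opening at its end, in the units of the state.
- ctrl.get_obs(): the state, without advancing time (a new reading comes with each control period).
- viewer.snapshot(name): name is "side" or "top" or "wrist"; returns (picture, depth): 384x512x3 uint8, red, green, blue; 384x512 float32, m along the optical axis (not along the pixel's ray), 0 where there is no reading.
- viewer.calibration(name): a dict with "fx", "fy", "cx", "cy" (pixels), "k1" (the pictures are not rectified: a ray, as slopes to the right and down, at radius r is drawn at 1 + k1 r^2 times it, then the intrinsics apply), "origin" and "rotation" of the camera in the world. Camera axes: x right, y up, looking along -z (the intrinsics and any distortion apply to the point x, -y, -z); pixel columns grow to the right and rows downward; lengths in m; the calibration is good to about 2 mm. A picture is of the moment at which its call begins: read the wrist's pose just before it. calibration takes no time and is no camera call; for the wrist camera it gives the pose at the moment of the call.
- ctrl.close_job(): hands the job in, once; it reports no verdict.
The state is a dict: "clock": time; "joint_pos": joint angles; "qvel": joint speeds; "tau": joint torques, N m; "tool_pos": TCP position; "orientation": TCP orientation; "force": force on the tool from outside, world axes, zero at the start; "moment": the same for the moment, N m; "opening": finger opening in m.
Only numpy, scipy, OpenCV 4.12 (cv2) and the standard library are available. Lean on these libraries where they do the work, as an engineer would, in place of code of your own. Each camera call takes 0.05 s, during which the arm holds its last target. There are 200 camera calls.

## Task

Two ring-bound seed planners lie open on the bench, each with one stiff plywood leaf lying on its right-hand side (left and right as the robot sees them). Turn the leaf of the larger planner over across its rings so that it lies flat on the left-hand side with its other face showing, then let go of it. Leave the leaf of the smaller planner lying where it is.

Things in the scene. Friction and masses are not known exactly. Their poses are not given: they have to be found in the camera images.
- large_planner: Larger ring planner, fixed, lying open: base board 152 x 208 mm, paper stack 35 mm high on each side, three steel rings (tops 59 mm up) down the middle. Origin: on the bench under the middle ring. x: along the row of rings, away from the robot at yaw 0; y: to the left-hand stack, where the leaf must end. The leaf turns about the ring centre line, which runs along x 38 mm above the origin.
- large_leaf_tab (a point): Grip point on its leaf's tab; x along the rings. Leaf: 4 mm plywood, 140 mm along the rings, free edge 100 mm from the ring centre line. The tab, 24 mm wide (along x), 6 mm thick, juts 50 mm from mid-edge over clear bench. Point: mid-thickness, 35 mm beyond the edge, 135 mm from the centre line, 38 mm up, at the -y side first. Pinched across its width, it can turn between the fingers.
- large_leaf (a joint): Turn of the larger planner's leaf about the ring centre line, rad: 0 lying flat on the right-hand stack (-y), 1.57 standing upright, 3.14 lying flat on the left-hand stack (+y). It swings easily (leaf 40 to 85 g, little friction) and falls to the nearer side when let go.
- small_leaf (a joint): Turn of the smaller planner's leaf, rad, 0 lying flat on its right-hand stack. That planner is of the same make but its leaf is 85 mm along the rings with the free edge 72 mm from the ring centre line (same tab, same height); it stands to the left or right of the larger one.

How it is judged:
By the outcome, as a careful person would: the job done as asked, in the order asked, and still so for the second after the job is handed in, with the robot touching nothing.
It also fails if it takes over 48 s, if anything falls off the work surface, if the arm or the gripper's body presses on something with over 40 N, if the wrist force passes 120 N, or if a joint passes its speed limit or range.

## Working session

There is one attempt and no reset: what is moved stays moved. The work goes in short steps, Python scripts to look and compute and a tool call to move; the robot and the scene stay as the last step left them, time stands still between calls to the robot, and variables do not carry over. Pictures are saved under pics/ and viewed, on a budget of 10 in all, crops included, one or two more only if the job needs it, and the job is handed in when it is done.

Besides the shell and the picture viewer there is one more tool, called after "Request:" as name(argument=value, ...) on one line, values as JSON. servo_tool: Moves the arm, as the interface text tells. Its arguments: {"type":"object","properties":{"rows":{"type":"array","items":{"type":"array","items":{"type":"number"}}},"fingers":{"type":"number"}},"required":["rows"]}

```bash
mkdir -p pics; ls
cat > h.py <<'E'
import numpy as np, cv2
from plant import ctrl, viewer
def snap(cam,name=None):
    c=viewer.calibration(cam); im,d=viewer.snapshot(cam)
    if name: cv2.imwrite('pics/'+name+'.png',im[:,:,::-1])
    return im,d,c
def cloud(d,c):
    h,w=d.shape
    u,v=np.meshgrid(np.arange(w),np.arange(h))
    K=np.array([[c['fx'],0,c['cx']],[0,c['fy'],c['cy']],[0,0,1.]])
    p=cv2.undistortPoints(np.stack([u,v],-1).reshape(-1,1,2).astype(np.float64),K,np.array([c['k1'],0,0,0.])).reshape(h,w,2)
    P=np.stack([p[...,0]*d,-p[...,1]*d,-d],-1)
    W=P@np.array(c['rotation']).T+np.array(c['origin'])
    W[d==0]=np.nan
    return W
E
python3 - <<'E'
from h import *
print(ctrl.get_obs())
for n in('top','side'):
    im,d,c=snap(n,n+'1'); np.save(n+'1.npy',cloud(d,c)); print(c)
E
```

```text
pics
{'clock': 0.0, 'joint_pos': array([-5.08721928e+01,  2.05909791e+01,  6.32841378e-01, -1.97504145e-02,
       -7.01374381e+01, -1.65078028e+01]), 'qvel': array([-0.02552664,  0.04228151, -0.08981642, -0.01145232, -0.07447545,
        0.07264401]), 'tau': array([ 4.46336317e-04, -5.82717705e+01,  2.93055207e+01,  6.99754760e+00,
        6.86664323e-03, -1.55706061e-04]), 'tool_pos': array([ 0.25939916, -0.62261677,  0.22562194]), 'orientation': array([ 1.79903088e+02, -9.35873099e-03, -1.57386714e+02]), 'force': array([0.29853826, 1.27341951, 0.17228916]), 'moment': array([-0.02765788, -0.01671231, -0.00407866]), 'opening': 0.08737493366297171}Traceback (most recent call last):
  File "<stdin>", line 4, in <module>
  File "h.py", line 13, in cloud
    W=P@np.array(c['rotation']).T+np.array(c['origin'])
      ~~~~~~~~~~~~~~~~~~~~~~~~~~~^~~~~~~~~~~~~~~~~~~~~~
ValueError: operands could not be broadcast together with shapes (384,512) (3,)
```

```bash
python3 - <<'E'
s=open('h.py').read()
s=s.replace("np.array(c['rotation']).T","Rm(c['rotation']).T").replace("def snap","from scipy.spatial.transform import Rotation as Ro\ndef Rm(r): return Ro.from_euler('xyz',r,degrees=True).as_matrix()\ndef snap")
open('h.py','w').write(s)
E
python3 - <<'E'
from h import *
for n in('top','side'):
    im,d,c=snap(n,n+'1'); print(c); W=cloud(d,c);np.save(n+'1.npy',W)
    for q in ((100,100),(300,256),(350,100),(350,400)): print(q,W[q].round(3))
E
```

```text
{'fx': 393.461705045219, 'fy': 393.461705045219, 'cx': 259.54886623921095, 'cy': 190.66592225655126, 'k1': 0.03886499855542235, 'origin': array([ 0.44432616, -0.06056163,  0.92252807]), 'rotation': array([  5.16571154,  -1.17752178, -91.03981418])}
(100, 100) [0.749 0.292 0.001]
(300, 256) [ 0.277 -0.068  0.004]
(350, 100) [ 0.177  0.281 -0.   ]
(350, 400) [ 0.161 -0.392  0.002]
{'fx': 423.64188036390493, 'fy': 423.64188036390493, 'cx': 251.48936612558958, 'cy': 194.21292315737543, 'k1': -0.042731132360577836, 'origin': array([0.47847714, 0.46956394, 0.64524615]), 'rotation': array([  41.99490992,   -0.65597168, -173.8239309 ])}
(100, 100) [ 0.933 -0.347  0.03 ]
(300, 256) [0.5   0.128 0.001]
(350, 100) [ 0.732  0.241 -0.001]
(350, 400) [0.269 0.189 0.001]
```

View pics/top1.png

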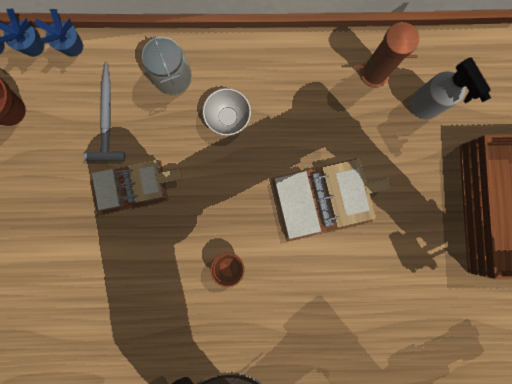

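Top view: larger planner centred near (322,198), its leaf to the right with the tab around (380,187); smaller planner at (128,185); a slatted crate at right from col 462; bottle at (437,95). I'll enlarge and measure.

Run:
```python
from h import *
im=cv2.imread('pics/top1.png'); W=np.load('top1.npy')
cv2.imwrite('pics/c1.png',cv2.resize(im[145:255,255:405],None,fx=5,fy=5,interpolation=cv2.INTER_CUBIC))
# heights: leaf top ~0.040
Z=W[...,2]
sub=np.zeros(Z.shape,bool); sub[145:255,255:405]=1
m=sub&(Z>0.022)&(Z<0.075)
n,l,st,_=cv2.connectedComponentsWithStats(m.astype(np.uint8))
i=1+st[1:,4].argmax(); m=l==i; print(st[i])
P=W[m]; print('z pct',np.percentile(P[:,2],[5,25,50,75,95]))
r=cv2.minAreaRect(P[:,:2].astype(np.float32)); print(r)
s=W[145:255:1,255:405]
# rows for tab: mean of points
b=cv2.erode(m.astype(np.uint8),np.ones((13,13)));b=cv2.dilate(b,np.ones((13,13)))
r=cv2.minAreaRect(W[b>0][:,:2].astype(np.float32)); print('body',r, cv2.boxPoints(r))
t=m&(b==0); n,l,st,_=cv2.connectedComponentsWithStats(t.astype(np.uint8))
for k in range(1,n):
    if st[k,4]>25: q=W[l==k]; print(st[k],q.mean(0),q.min(0),q.max(0))
rg=W[sub&(Z>0.046)&(Z<0.075)]; print('rings',rg.shape,rg.mean(0)); 
v=np.linalg.svd(rg[:,:2]-rg[:,:2].mean(0))[2][0];print(np.degrees(np.arctan2(v[1],v[0])))
# obstacles near tab
o=W[130:290,440:512]; print('crate', np.nanmin(o[o[...,2]>0.03],0),np.nanmax(o[...,2]))
o=W[50:130,400:500]; print('bottle', np.nanmin(o[o[...,2]>0.03],0),np.nanmax(o[o[...,2]>0.03],0))
```

```text
[ 311  159   80   68 2747]
z pct [0.03848295 0.04016665 0.0413672  0.04249938 0.04445272]
((0.5189447999000549, -0.29021549224853516), (0.14024709165096283, 0.17077678442001343), 11.835747718811035)
body ((0.5172046422958374, -0.2822136878967285), (0.139883890748024, 0.09204013645648956), 11.40485954284668) [[ 0.43954372 -0.25093266]
 [ 0.45774376 -0.3411554 ]
 [ 0.59486556 -0.3134947 ]
 [ 0.5766655  -0.22327197]]
[311 163  28  22 220] [ 0.56402034 -0.23696497  0.04140351] [ 0.53671259 -0.25984595  0.0221133 ] [ 0.58358363 -0.19683972  0.0600645 ]
[350 172  16  19  59] [ 0.5400194  -0.30306754  0.04164401] [ 0.52186935 -0.31987855  0.0376555 ] [ 0.56220997 -0.28439392  0.04524645]
[369 178  22  15 228] [ 0.53173083 -0.35008289  0.04200497] [ 0.51642787 -0.3747921   0.03815774] [ 0.5477829  -0.32670761  0.04600172]
[316 191  18  14  66] [ 0.50829321 -0.23240986  0.04529604] [ 0.49107931 -0.24596107  0.02236147] [ 0.52066184 -0.2070313   0.06193297]
[366 203   9  18  83] [ 0.46720194 -0.32729683  0.04093926] [ 0.45381096 -0.3363005   0.03693039] [ 0.49165225 -0.3170262   0.04452221]
[321 217  33  10 125] [ 0.45279171 -0.25514221  0.04318298] [ 0.44141877 -0.28845915  0.02231668] [ 0.462123   -0.21627248  0.0618444 ]
rings (79, 3) [ 0.50498046 -0.22802022  0.05531756]
-164.8998550552446
crate [ 0.32829503 -0.65551611  0.03002104] 0.10506196448056848
bottle [ 0.67059134 -0.51560089  0.03001531] [ 0.81093981 -0.35622466  0.21114802]
```

View pics/c1.png

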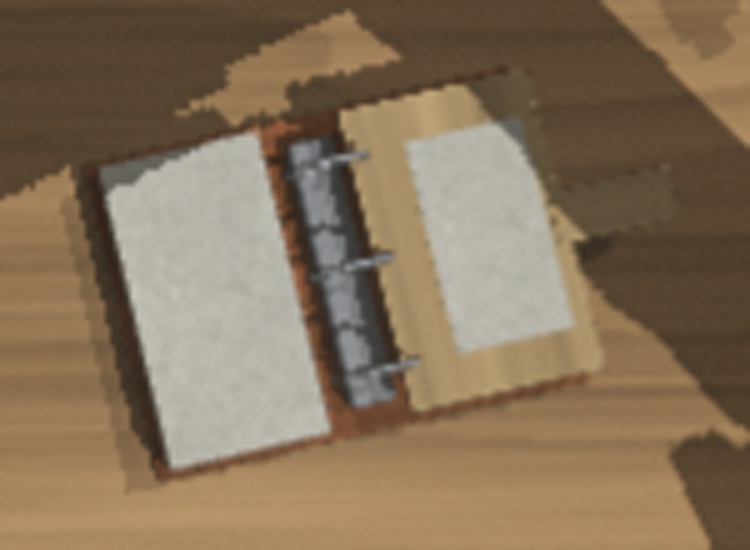

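View pics/side1.png

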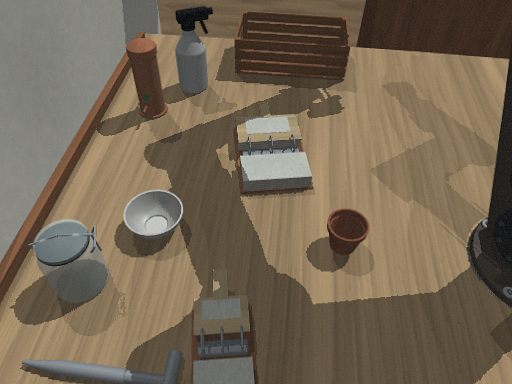

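Larger planner: origin ≈ (0.506, −0.227), yaw ≈ 11.6°. The tab end, free edge and rings agree to about 2 mm. Grip point ≈ (0.533, −0.359, 0.038). First I'll hover over it with the closing line along the rings.

Request:
servo_tool(rows=[[18,17.5,0,0,0,5.27],[18,17.5,0,0,0,5.27],[18,17.5,0,0,0,5.27],[18,17.5,0,0,0,5.27],[18,17.5,0,0,0,5.27]])

```text
clock: 0.57
tool_pos: [0.3501, -0.5346, 0.2262]
orientation: [180.0, 0.0, -130.8]
force: [-1.0, -0.2, -0.1]
opening: 0.0879
```

Request:
servo_tool(rows=[[18,17.5,0,0,0,5.27],[18,17.5,0,0,0,5.27],[18,17.5,0,0,0,5.27],[18,17.5,0,0,0,5.27],[18,17.5,0,0,0,5.27]])

```text
clock: 0.98
tool_pos: [0.4403, -0.447, 0.2264]
orientation: [180.0, 0.0, -104.4]
force: [0.0, -0.5, 0.0]
opening: 0.0877
```

Request:
servo_tool(rows=[[18,17.5,-10,0,0,5.27],[18,17.5,-10,0,0,5.27],[18,17.5,-10,0,0,5.27],[18,17.5,-10,0,0,5.27],[18,17.5,-10,0,0,5.27]])

```text
clock: 1.4
tool_pos: [0.5302, -0.3595, 0.1759]
orientation: [180.0, 0.0, -78.1]
force: [1.2, -0.6, 0.3]
opening: 0.0882
```

Request:
servo_tool(rows=[[0,0,0,0,0,0],[0,0,0,0,0,0],[0,0,0,0,0,0]])

```text
clock: 1.65
tool_pos: [0.5295, -0.3605, 0.1764]
orientation: [180.0, 0.0, -78.4]
force: [-1.0, -1.3, 0.2]
opening: 0.0878
```

Run:
```python
from h import *
o=ctrl.get_obs(); print(o['clock'],o['tool_pos'],o['orientation'],o['joint_pos'].round(1),o['force'])
im,d,c=snap('wrist','w1'); W=cloud(d,c); np.save('w1.npy',W); print(c['origin'],c['rotation'])
m=(W[...,2]>0.028)&(W[...,2]<0.055)
cv2.imwrite('pics/w1z.png',np.hstack([im[:,:,::-1],cv2.merge([m.astype(np.uint8)*255]*3)])[:, :])
T=np.load('top1.npy')
for n,(a,b,e,f) in dict(bowl=(85,140,198,256),pot=(248,290,205,248)).items():
    q=T[a:b,e:f]; q=q[q[...,2]>0.02]; print(n,q.min(0),q.max(0))
```

```text
1.65 [ 0.52946287 -0.36054864  0.17643634] [ 1.79966548e+02  9.92093452e-03 -7.83655575e+01] [-16.8  19.3  -7.9   0.  -62.8  28.5] [-1.02858959 -1.34754849  0.24635772]
[ 0.54421862 -0.42885888  0.33500195] [-1.50402362e+01  1.44695634e-02 -1.68365754e+02]
bowl [ 0.65248024 -0.06167294  0.02000223] [0.75951845 0.04533262 0.04925441]
pot [ 0.31780542 -0.04313274  0.02009308] [0.39017165 0.0278802  0.06743638]
```

View pics/w1.png

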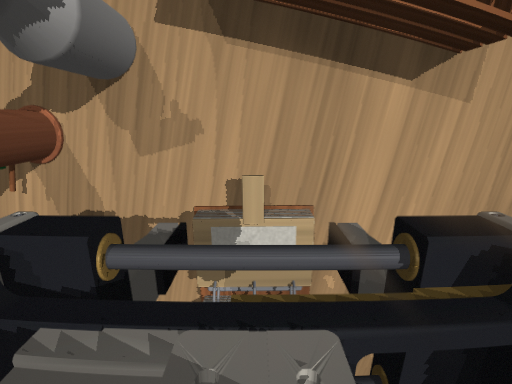

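The wrist view shows the tab at cols 243–264, rows 176–224, with the leaf edge at row ~206–220 and the rings near row 288. Next I'll measure the tab.

Run:
```python
from h import *
W=np.load('w1.npy')
for r in (180,190,200,203): 
    z=W[r,225:285,2]; k=np.where(z>0.028)[0]+225; print(r,k.min(),k.max(),W[r,k.min()].round(4),W[r,k.max()].round(4),len(k))
col=W[165:240,253]; k=np.where(col[:,2]>0.028)[0]; print('end',k[0]+165,col[k[0]].round(4))
for c in(200,215,290,305):
    col=W[165:240,c]; k=np.where(col[:,2]>0.034)[0]; print('edge',c,k[0]+165,col[k[0]:k[0]+6].round(4).tolist()[::2])
```

```text
180 242 263 [ 0.548  -0.3644  0.0421] [ 0.5256 -0.3688  0.0414] 22
190 242 263 [ 0.5459 -0.3529  0.0404] [ 0.5232 -0.3577  0.0409] 22
200 243 263 [ 0.5426 -0.3423  0.042 ] [ 0.5208 -0.3465  0.0409] 21
203 243 263 [ 0.542  -0.3388  0.0417] [ 0.5202 -0.3434  0.0419] 21
end 175 [ 0.5373 -0.3714  0.0382]
edge 200 217 [[0.5877, -0.3097, 0.0342], [0.5864, -0.3098, 0.0405], [0.5861, -0.3074, 0.0404]]
edge 215 218 [[0.5702, -0.313, 0.0366], [0.5694, -0.3123, 0.041], [0.569, -0.3098, 0.0406]]
edge 290 217 [[0.4858, -0.3315, 0.0362], [0.4861, -0.3306, 0.0406], [0.4858, -0.3287, 0.0419]]
edge 305 217 [[0.4684, -0.3344, 0.0343], [0.4693, -0.3339, 0.0403], [0.4689, -0.3319, 0.0412]]
```

Request:
servo_tool(rows=[[1,0.7,-24,0,0,0],[1,0.7,-24,0,0,0],[1,0.7,-24,0,0,0],[1,0.7,-24,0,0,0],[1,0.7,-24,0,0,0]])

```text
clock: 2.12
tool_pos: [0.5342, -0.3581, 0.0564]
orientation: [-179.9, -0.0, -78.5]
force: [0.7, -0.4, 0.3]
opening: 0.0875
```

Request:
servo_tool(rows=[[0,0,-20,0,0,0],[0,0,-12,0,0,0],[0,0,-5,0,0,0],[0,0,0,0,0,0],[0,0,0,0,0,0]])

```text
clock: 2.53
tool_pos: [0.535, -0.3577, 0.0205]
orientation: [-179.9, -0.0, -78.4]
force: [0.1, 1.3, 0.3]
opening: 0.0878
```

Request:
servo_tool(rows=[[0,0,0,0,0,0],[0,0,0,0,0,0],[0,0,0,0,0,0],[0,0,0,0,0,0],[0,0,0,0,0,0]], fingers=10)

```text
clock: 2.95
tool_pos: [0.5348, -0.3571, 0.0201]
orientation: [-180.0, -0.0, -78.3]
force: [-0.5, -0.8, -0.9]
opening: 0.06
```

Request:
servo_tool(rows=[[0,0,0,0,0,0],[0,0,0,0,0,0],[0,0,0,0,0,0],[0,0,0,0,0,0],[0,0,0,0,0,0]])

```text
clock: 3.37
tool_pos: [0.5346, -0.357, 0.0195]
orientation: [180.0, 0.0, -78.3]
force: [-0.1, -0.2, -1.3]
opening: 0.0268
```

Run:
```python
from h import *
o=ctrl.get_obs(); p=o['tool_pos']+[0,0,.019]
a=np.radians(11.6); ey=np.array([-np.sin(a),np.cos(a)])
# command increments (mm) along arc, r=135, 36 steps of 5deg
th=np.radians(np.arange(0,181,5)); s=-135*np.cos(th); z=135*np.sin(th)
print(o['force'],o['opening'],p)
for i in range(36): print(i,np.round([*(ey*(s[i+1]-s[i])),z[i+1]-z[i]],1).tolist())
```

```text
[-0.05779751 -0.15789071 -1.32418595] 0.026810272470068473 [ 0.53461253 -0.35703232  0.03849396]
0 [-0.1, 0.5, 11.8]
1 [-0.3, 1.5, 11.7]
2 [-0.5, 2.5, 11.5]
3 [-0.7, 3.5, 11.2]
4 [-0.9, 4.4, 10.9]
5 [-1.1, 5.3, 10.4]
6 [-1.3, 6.2, 9.9]
7 [-1.4, 7.0, 9.3]
8 [-1.6, 7.8, 8.7]
9 [-1.7, 8.5, 8.0]
10 [-1.9, 9.2, 7.2]
11 [-2.0, 9.7, 6.3]
12 [-2.1, 10.2, 5.4]
13 [-2.2, 10.7, 4.5]
14 [-2.3, 11.0, 3.5]
15 [-2.3, 11.3, 2.5]
16 [-2.3, 11.4, 1.5]
17 [-2.4, 11.5, 0.5]
18 [-2.4, 11.5, -0.5]
19 [-2.3, 11.4, -1.5]
20 [-2.3, 11.3, -2.5]
21 [-2.3, 11.0, -3.5]
22 [-2.2, 10.7, -4.5]
23 [-2.1, 10.2, -5.4]
24 [-2.0, 9.7, -6.3]
25 [-1.9, 9.2, -7.2]
26 [-1.7, 8.5, -8.0]
27 [-1.6, 7.8, -8.7]
28 [-1.4, 7.0, -9.3]
29 [-1.3, 6.2, -9.9]
30 [-1.1, 5.3, -10.4]
31 [-0.9, 4.4, -10.9]
32 [-0.7, 3.5, -11.2]
33 [-0.5, 2.5, -11.5]
34 [-0.3, 1.5, -11.7]
35 [-0.1, 0.5, -11.8]
```

Request:
servo_tool(rows=[[0,0,0,0,0,0],[0,0,0,0,0,0],[0,0,0,0,0,0],[0,0,0,0,0,0]])

```text
clock: 3.7
tool_pos: [0.5342, -0.3571, 0.0195]
orientation: [180.0, 0.0, -78.3]
force: [-1.9, -0.8, 1.2]
opening: 0.0239
```

Request:
servo_tool(rows=[[-0.1,0.5,11.8,0,0,0],[-0.3,1.5,11.7,0,0,0],[-0.5,2.5,11.5,0,0,0],[0,0,0,0,0,0]])

```text
clock: 4.03
tool_pos: [0.5331, -0.3518, 0.0569]
orientation: [-180.0, 0.0, -78.3]
force: [-4.1, -0.2, -2.0]
opening: 0.0233
```

Request:
servo_tool(rows=[[-0.7,3.5,11.2,0,0,0],[-0.9,4.4,10.9,0,0,0],[-1.1,5.3,10.4,0,0,0],[0,0,0,0,0,0]])

```text
clock: 4.37
tool_pos: [0.5302, -0.3379, 0.0894]
orientation: [-180.0, 0.0, -78.3]
force: [-5.1, -0.5, -2.0]
opening: 0.0235
```

Run:
```python
from h import *
im,d,c=snap('side')
cv2.imwrite('pics/s2.png',cv2.resize(im[30:230,150:390,::-1],None,fx=3,fy=3))
```

```text
(no output)
```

View pics/s2.png

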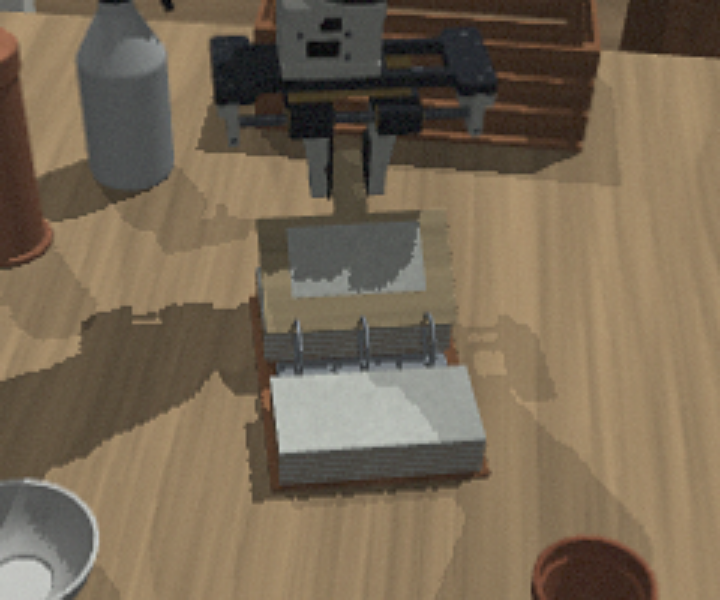

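The leaf is held by the tab at crop (350,180) and tilted about 30°, and the forces are small. I'll continue along the arc.

Request:
servo_tool(rows=[[-1.3,6.2,9.9,0,0,0],[-1.4,7.0,9.3,0,0,0],[-1.6,7.8,8.7,0,0,0],[-1.7,8.5,8.0,0,0,0]])

```text
clock: 4.75
tool_pos: [0.5239, -0.3089, 0.1238]
orientation: [179.9, 0.0, -78.3]
force: [-6.1, -1.7, -4.8]
opening: 0.0234
```

Request:
servo_tool(rows=[[-1.9,9.2,7.2,0,0,0],[-2.0,9.7,6.3,0,0,0],[-2.1,10.2,5.4,0,0,0],[-2.2,10.7,4.5,0,0,0]])

```text
clock: 5.08
tool_pos: [0.5154, -0.2693, 0.1473]
orientation: [179.9, 0.0, -78.3]
force: [-5.6, -1.6, -4.1]
opening: 0.0235
```

Request:
servo_tool(rows=[[-2.3,11.0,3.5,0,0,0],[-2.3,11.3,2.5,0,0,0],[-2.3,11.4,1.5,0,0,0],[-2.4,11.5,0.5,0,0,0],[0,0,0,0,0,0]])

```text
clock: 5.5
tool_pos: [0.5056, -0.2235, 0.1556]
orientation: [179.9, -0.0, -78.3]
force: [-7.5, -3.1, 0.2]
opening: 0.0233
```

Request:
servo_tool(rows=[[-2.4,11.5,-0.5,0,0,0],[-2.3,11.4,-1.5,0,0,0],[-2.3,11.3,-2.5,0,0,0],[-2.3,11.0,-3.5,0,0,0]])

```text
clock: 5.83
tool_pos: [0.4962, -0.1795, 0.1477]
orientation: [179.9, -0.0, -78.3]
force: [-9.4, -4.0, 3.7]
opening: 0.0234
```

Request:
servo_tool(rows=[[-2.2,10.7,-4.5,0,0,0],[-2.1,10.2,-5.4,0,0,0],[-2.0,9.7,-6.3,0,0,0],[-1.9,9.2,-7.2,0,0,0]])

```text
clock: 6.17
tool_pos: [0.4875, -0.1392, 0.124]
orientation: [179.9, 0.0, -78.3]
force: [-10.4, -1.3, 4.8]
opening: 0.0236
```

Request:
servo_tool(rows=[[-1.7,8.5,-8.0,0,0,0],[-1.6,7.8,-8.7,0,0,0],[-1.4,7.0,-9.3,0,0,0],[-1.3,6.2,-9.9,0,0,0],[0,0,0,0,0,0]])

```text
clock: 6.58
tool_pos: [0.4808, -0.1087, 0.0863]
orientation: [179.8, 0.1, -78.3]
force: [-11.3, 2.9, 4.9]
opening: 0.0235
```

Request:
servo_tool(rows=[[-0.8,5.3,-10.4,0,0,0],[-0.6,4.4,-10.9,0,0,0],[-0.4,3.5,-11.2,0,0,0],[0,0,0,0,0,0]])

```text
clock: 6.92
tool_pos: [0.4781, -0.096, 0.0531]
orientation: [179.7, 0.1, -78.4]
force: [-12.6, 4.6, 2.2]
opening: 0.0234
```

Request:
servo_tool(rows=[[-0.2,2.5,-11.5,0,0,0],[0,1.5,-11.7,0,0,0],[0.1,0.5,-10.5,0,0,0],[0,0,0,0,0,0],[0,0,0,0,0,0]])

```text
clock: 7.33
tool_pos: [0.4773, -0.0921, 0.0199]
orientation: [179.6, 0.1, -78.4]
force: [-13.3, 4.6, 1.7]
opening: 0.0233
```

Run:
```python
from h import *
im,d,c=snap('side')
cv2.imwrite('pics/s3.png',cv2.resize(im[30:230,150:390,::-1],None,fx=3,fy=3))
```

```text
(no output)
```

View pics/s3.png

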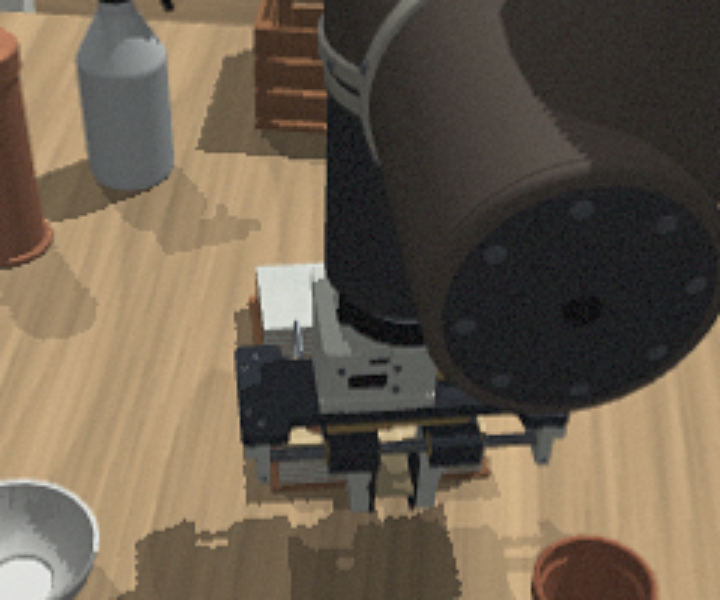

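The right stack is now bare and the leaf lies on the left stack, with its tab between the fingers at crop (395,470). I'll release it and rise.

Request:
servo_tool(rows=[[0,0,0,0,0,0],[0,0,0,0,0,0],[0,0,0,0,0,0],[0,0,0,0,0,0],[0,0,0,0,0,0]], fingers=70)

```text
clock: 7.8
tool_pos: [0.4838, -0.092, 0.0219]
orientation: [-179.8, -0.0, -78.3]
force: [-0.8, 0.3, -0.2]
opening: 0.0511
```

Request:
servo_tool(rows=[[0,0,0,0,0,0],[0,0,0,0,0,0],[0,0,0,0,0,0],[0,0,0,0,0,0],[0,0,0,0,0,0]])

```text
clock: 8.22
tool_pos: [0.4821, -0.0927, 0.0209]
orientation: [-180.0, -0.0, -78.3]
force: [-0.2, -0.7, 0.3]
opening: 0.07
```

Released with no residual force. Now I'll rise straight up and move clear toward the robot's right.

Request:
servo_tool(rows=[[0,0,15,0,0,0],[0,0,25,0,0,0],[0,0,30,0,0,0],[0,0,30,0,0,0],[0,0,30,0,0,0]])

```text
clock: 8.63
tool_pos: [0.4817, -0.0928, 0.1521]
orientation: [180.0, 0.0, -78.3]
force: [1.3, -0.4, -0.8]
opening: 0.0701
```

Request:
servo_tool(rows=[[0,-25,20,0,0,0],[0,-35,20,0,0,0],[0,-35,0,0,0,0],[0,-35,0,0,0,0],[0,-35,0,0,0,0]])

```text
clock: 9.05
tool_pos: [0.482, -0.2592, 0.1915]
orientation: [-179.9, -0.0, -78.3]
force: [0.7, 0.4, -0.4]
opening: 0.0699
```

Request:
servo_tool(rows=[[0,-35,0,0,0,0],[0,-35,0,0,0,0],[0,-35,0,0,0,0],[0,-35,0,0,0,0],[0,-25,0,0,0,0]])

```text
clock: 9.47
tool_pos: [0.4815, -0.4254, 0.1903]
orientation: [180.0, 0.0, -78.4]
force: [1.9, 0.1, 0.3]
opening: 0.0703
```

Request:
servo_tool(rows=[[0,0,0,0,0,0],[0,0,0,0,0,0],[0,0,0,0,0,0]])

```text
clock: 9.72
tool_pos: [0.4817, -0.4224, 0.1903]
orientation: [180.0, 0.0, -78.4]
force: [-0.2, 0.1, 0.4]
opening: 0.0705
```

Run:
```python
from h import *
im,d,c=snap('side','s4'); W=cloud(d,c)
a=np.radians(11.6); R=np.array([[np.cos(a),np.sin(a)],[-np.sin(a),np.cos(a)]])
L=(W[...,:2]-[.506,-.227])@R.T
for n,lo,hi in(('leaf L',30,95),('tab L',110,145),('stack R',-95,-30)):
    m=(abs(L[...,0])<(.008 if 'tab' in n else .06))&(L[...,1]>lo/1e3)&(L[...,1]<hi/1e3)&(W[...,2]<.12)
    print(n,m.sum(),np.percentile(W[m][:,2],[5,50,95]).round(4))
```

```text
leaf L 1248 [0.0381 0.0399 0.0418]
tab L 180 [-0.0016  0.0398  0.0421]
stack R 945 [0.0329 0.0345 0.0363]
```

View pics/s4.png

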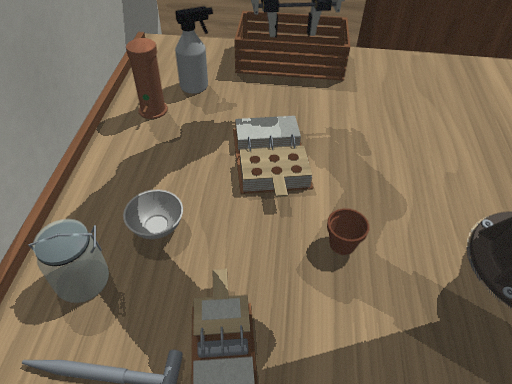

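The leaf lies flat on the left stack at (275,163) with its other, holed face showing and the tab at (282,187). The small planner's leaf at (222,315) hasn't moved, and the gripper is clear. Handing in.

```bash
python3 -c "
from plant import ctrl
print(ctrl.close_job())"
```

```text
the job is handed in; nothing more can be done
None
```

I turned the larger planner's leaf over across its rings and let go. It now lies flat on the left-hand stack with its other (holed) face showing, and I handed the job in at about 9.8 s.

- **Leaf:** the last side picture and depth put its top at 40 mm on the left. That matches a 4 mm leaf lying on the 35 mm stack. The right stack is bare at 34.5 mm.
- **Smaller planner:** its leaf looks unmoved in the same picture.
- **Gripper:** it was open, well clear of everything and reading no contact force.
- **Forces:** the highest wrist force I read was about 14 N, a sideways load along the rings near the end of the turn. It vanished on release, when the tool sprang back about 6 mm.

No check failed or disagreed.

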